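Tighten the column clamp with the T-handle hex key

TASK

Take the larger of the two T-handle hex keys out of its stand, seat it fully home in the hexagon socket of the spring-loaded cap screw on the column clamp, feeling for the flats with a light push that never presses the screw right down on its spring, and only then turn the screw clockwise until it stops. Put the key back upright in its hole in the stand, and leave the other key, the USB stick, the bottle and the beaker where they are.

Things in the scene. Friction and masses are not known exactly. Their poses are not given: they have to be found in the camera images.
- key_large_grip (a point): larger T-handle hex key, bare steel, 0.35 kg, at first standing upright in one of the two holes of the stand; the point is the centre of its crossbar, which is flat-sided, 18 mm wide (x) by 84 mm long (y) by 18 mm high (z); below the bar a straight hexagonal shaft, 19 mm across the flats, 80 mm long, so the tip is 89 mm below this point; z is the shaft's axis, up; two of the shaft's six corners point along +x and -x
- key_large_tip (a point): centre of the end face of the larger key's shaft, on its axis; same axes as key_large_grip
- key_small_grip (a point): smaller T-handle hex key (shaft 10 mm across the flats, crossbar 12 x 64 x 18 mm), standing in the other hole; the point is the centre of its crossbar, 89 mm above its tip; both keys' tops are 105 mm above the worktop in the stand, so carry the larger key over it with its tip higher than that
- key_stand: fixed grey block, 56 mm (x) by 150 mm (y) by 45 mm high, origin at the centre of its underside on the worktop; two round upright holes of 26 mm diameter, 38 mm deep (floor 7 mm above the worktop) with funnelled mouths, at y = +45 mm and y = -45 mm of its own frame; which key stands in which hole varies
- clamp: fixed strap clamp holding a separation column (thin tube along its y, 55 mm to its +x side): base plate 135 x 80 mm, origin on the worktop below the screw's axis, z up; strap top 53 mm up. The screw floats on a spring: 3 N to start, 1.5 N more per mm, 8 mm of give, then solid. A key out of line with the flats stops 1 to 3 mm below the mouth and pushes the screw down; in line (within 4 degrees) it goes in 12 mm
- socket (a point): centre of the mouth of the hexagon socket in the top of the upright cap screw (dark steel head, 36 mm diameter, 18 mm high); 81 mm above the worktop when not pressed; socket 19.8 mm across flats, 12 mm deep, 2 mm bevel. The point moves up and down with the screw but does not turn with it (axes as the clamp's): which way the flats lie differs each time and must be felt or seen
- cap_screw (a joint): angle turned by the cap screw, rad, growing clockwise seen from above; starts between 0 and 0.5 and stops dead at 1.2, which is tight; it does not tell which way the socket's flats lie. It turns against a steady friction of about 0.2 N m and stays where it is left
- usb_stick: bystander: USB stick lying flat, 18 x 53 x 9 mm, origin at the centre of its underside
- standard_bottle: bystander: small brown bottle with a white cap, 28 mm diameter, 62 mm high, origin at the centre of its underside
- beaker: bystander: clear plastic beaker, 56 mm diameter, 65 mm high, origin at the centre of its underside
There are look-alikes about, which are no part of the job. What is shaped like the part that bears key_large_grip but pink is not meant.

How it is judged:
On the way, in this order (a step that is already met when the one before it is completed fails the run):
1. the larger key is fully home in the socket (at least 10 of 12 mm deep) with the screw not yet turned (z of key_large_tip in the frame of socket below -0.01 m and horizontal distance between key_large_tip and socket below 0.004 m and angle between key_large_tip's own z axis and vertical below 0.15 rad and value of joint cap_screw below 0.75 rad), for 0.1 s.
2. the screw is turned to its stop with the key still home (at least 9 mm deep) (value of joint cap_screw above 1.14 rad and z of key_large_tip in the frame of socket below -0.009 m and horizontal distance between key_large_tip and socket below 0.004 m), for 0.1 s.
At the end, for the whole second after the job is handed in: The screw is at its stop (angle above 1.1 rad), and the larger key stands released and upright (within 0.2 rad) in a hole of the stand, its tip within 7 mm of the hole's floor; the smaller key is within 20 mm of where it was (value of joint cap_screw above 1.1 rad and (y of key_large_tip in the frame of key_stand between 0.036 and 0.054 m or y of key_large_tip in the frame of key_stand between -0.054 and -0.036 m) and x of key_large_tip in the frame of key_stand between -0.009 and 0.009 m and z of key_large_tip in the frame of key_stand below 0.014 m and angle between key_large_tip's own z axis and vertical below 0.2 rad and velocity of joint cap_screw below 0.05 rad/s and distance of key_small_grip from where it was at the start of the episode below 0.02 m); the robot touches nothing.
It fails at once if the cap screw is pressed nearly to the bottom of its spring (more than 7 of 8 mm) (z of socket in the frame of clamp below 0.074 m).
It fails at once if the smaller key is taken out or knocked (moved 40 mm) (distance of key_small_grip from where it was at the start of the episode above 0.04 m).
It fails at once if the USB stick is moved 20 mm (distance of usb_stick from where it was at the start of the episode above 0.02 m).
It fails at once if the bottle is moved 20 mm (distance of standard_bottle from where it was at the start of the episode above 0.02 m).
It fails at once if the beaker is moved 20 mm (distance of beaker from where it was at the start of the episode above 0.02 m).
It also fails if it takes over 72 s, if anything falls off the work surface, if the arm or the gripper's body presses on something with over 40 N, if the wrist force passes 120 N, or if a joint passes its speed limit or range.

ROBOT

A 6-joint arm with a two-finger parallel gripper is mounted at the origin on a cart in front of the work surface, level with it; the furniture and walls round the work are solid. World frame = base frame: x ahead of the robot, y to its left, z up, the work surface at z = 0. Lengths are in m, angles in rad, forces in N, time in s.
With the tool pointing down it reaches from about 0.375 to 0.925 m from the base axis. Payload 5.7 kg.
Tool frame: the origin (TCP) lies midway between the tips of the shut fingers; the grasp point (between the pads) lies 19 mm behind it (robot.grasp_offset is the x of the grasp point in the tool frame, in m); x points along the fingers, y is the direction in which the jaws open and shut, and the axes are right-handed (so a half turn about x gives the same grasp; the last joint's range is limited). The gripper opens to 88 mm and grips with 3 to 60 N. Pads are 20 mm wide; open, the fingers measure 115 mm over their backs; the gripper's body (75 mm by 178 mm) begins 61 mm behind the grasp point.
Start: joints at [-1.431, 0.359, 1.51, -0, 1.272, -0.115], TCP at [0.151, -0.581, 0.223] pointing down, gripper open.
Joint ranges: [-2.97, 2.97], [-1.01, 2.36], [0.21, 2.38], [-0.96, 4.11], [0.2, 2.71], [-2.98, 2.98]. Speed limits (rad/s): [2.39, 2.39, 3.14, 3.14, 3.14, 3.14].

INTERFACE

Orientations are given as a rotation vector (axis times angle).
In Python, from plant import status, imaging, robot gives the robot as it stands.
- The arm moves only by the tool apply_moves, never from a script. Its argument "commands" is text: rows parted by semicolons, each of 5 numbers parted by spaces: the shift along the tool's x, y, z in cm, then the turn about the tool's x in degrees, then the closure, from 0 (fully open) to 1 (shut). In form: dx dy dz spin claw; .... A call has 1 to 10 rows; each row is the pose to reach, as a shift and turn from the pose commanded when the call began, along the tool's axes at that moment; what a row does not reach only later rows make up. A row lasts 1/8 s, in which the tool goes at most 62.5 mm and 10.7 degrees, less where a joint would pass 70% of its speed; a pose out of reach is approached as far as the arm can. A call with a gripper value outside its range is refused whole. The fingers move at their own pace and stop on an object; "squeeze" is the grip in N (left out, the last holds). Time passes only in rows, so rows that repeat a pose let the fingers close. It gives the time, the measured TCP pose, the force and the opening at its end, in the units of the state.
- status.state(): the state, without advancing time (a new reading comes with each control period).
- imaging.read_camera(name): name is "scene" or "top" or "wrist"; returns the picture (400x640x3 uint8, red, green, blue); there is no depth.
- imaging.camera_model(name): a dict with "vertical_fov" (degrees; the focal length in pixels is half the picture's height over the tangent of half this angle, whatever the lens; pixels are square), "cx", "cy" (the principal point, pixels), "k1" (the pictures are not rectified: a ray, as slopes to the right and down, at radius r is drawn at 1 + k1 r^2 times it, then the intrinsics apply), "extrinsics" (4x4, takes a point from world to camera coordinates). Camera axes: x right, y down, z forward; pixel columns grow to the right and rows downward; lengths in m; the calibration is good to about 2 mm. A picture is of the moment at which its call begins: read the wrist's pose just before it. camera_model takes no time and is no camera call; for the wrist camera it gives the pose at the moment of the call.
- robot.close_job(): hands the job in, once; it reports no verdict.
The state is a dict: "time_s": time; "joint_pos": joint angles; "qvel": joint speeds; "joint_efforts": joint torques, N m; "ee_pos": TCP position; "tool_rot": TCP orientation; "force": force on the tool from outside, world axes, zero at the start; "wrist_torque": the same for the moment, N m; "finger_gap": finger opening in m.
Only numpy, scipy, OpenCV 4.12 (cv2) and the standard library are available. Lean on these libraries where they do the work, as an engineer would, in place of code of your own. Each camera call takes 0.05 s, during which the arm holds its last target.

## Working session

There is one attempt and no reset: what is moved stays moved. The work goes in short steps, Python scripts to look and compute and a tool call to move; the robot and the scene stay as the last step left them, time stands still between calls to the robot, and variables do not carry over. Pictures are saved under pics/ and viewed, and the job is handed in when it is done.

Besides the shell and the picture viewer there is one more tool, called after ">>>" in YAML: its name, and indented under it one key for each argument. apply_moves: Moves the arm, as the interface text tells. Its arguments: {"type":"object","properties":{"commands":{"type":"string"},"squeeze":{"type":"number"}},"required":["commands"]}

```bash
ls; mkdir -p pics
python3 - <<'E'
from plant import status, imaging, robot
import cv2
s=status.state(); print(s)
for n in ("scene","top","wrist"):
    m=imaging.camera_model(n); print(n,m)
    im=imaging.read_camera(n); cv2.imwrite(f"pics/{n}0.png",im[:,:,::-1])
print(robot.grasp_offset)
E
```

```text
pics
{'time_s': 0.0, 'joint_pos': array([-1.43109469e+00,  3.59520400e-01,  1.51137943e+00, -1.69862125e-05,
        1.27250853e+00, -1.15118872e-01]), 'qvel': array([-0.00035205,  0.00112996, -0.00131552, -0.0019632 , -0.00066635,
       -0.00031792]), 'joint_efforts': array([ 1.87237529e-03, -5.15370011e+01, -2.70727444e+01,  6.72686356e-02,
        3.51198146e-02, -1.55021444e-04]), 'ee_pos': array([ 0.15112514, -0.57996668,  0.2218206 ]), 'tool_rot': array([ 2.08640733,  0.26919735, -2.08648842]), 'force': array([-0.98701952, -0.82425282,  0.58796819]), 'wrist_torque': array([-0.02390943,  0.03101589, -0.02657977]), 'finger_gap': 0.08784212709022592}
scene {'vertical_fov': 45.34359195366411, 'cx': 315.177557056892, 'cy': 199.6285115787948, 'k1': -0.11218540774410078, 'extrinsics': array([[-0.55208081, -0.83370178,  0.0121708 ,  0.3674329 ],
       [-0.39634203,  0.24956107, -0.88353396,  0.26972209],
       [ 0.73356648, -0.49260594, -0.46820893,  0.82294296],
       [ 0.        ,  0.        ,  0.        ,  1.        ]])}
top {'vertical_fov': 48.01723784390707, 'cx': 315.96184567040854, 'cy': 198.3683494859135, 'k1': 0.014212422631115065, 'extrinsics': array([[-0.00914403, -0.99991499, -0.00929562,  0.09921398],
       [-0.9885899 ,  0.01043744, -0.15026998,  0.54852759],
       [ 0.15035423,  0.00781548, -0.9886013 ,  1.04624631],
       [ 0.        ,  0.        ,  0.        ,  1.        ]])}
wrist {'vertical_fov': 71.9673601165, 'cx': 321.6208064923683, 'cy': 196.11296205577247, 'k1': -0.008116675500194077, 'extrinsics': array([[ 0.25245231, -0.96760704, -0.00211091, -0.59912571],
       [-0.92718061, -0.24252777,  0.28551077, -0.0335522 ],
       [-0.27677418, -0.07012066, -0.95837318,  0.39212823],
       [ 0.        ,  0.        ,  0.        ,  1.        ]])}
-0.0187
```

View pics/scene0.png

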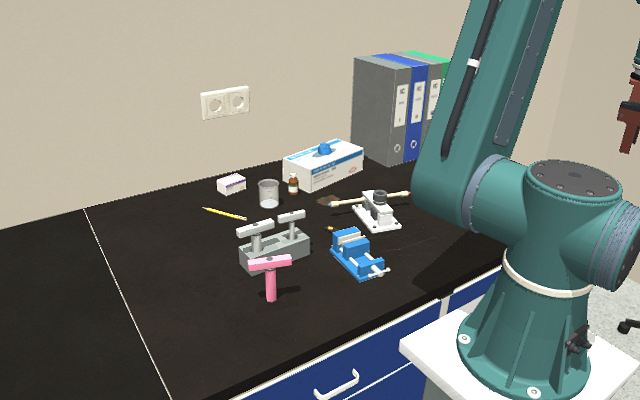

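View pics/top0.png

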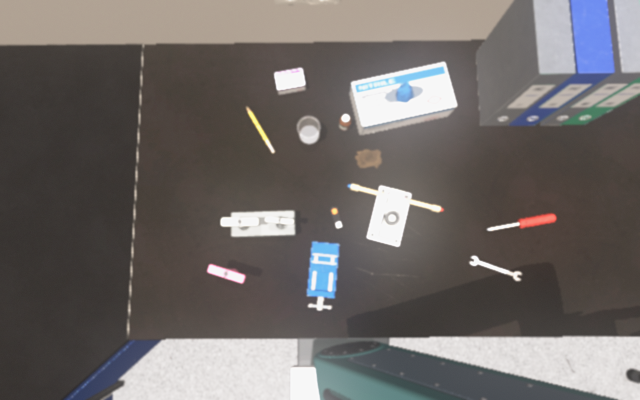

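View pics/wrist0.png

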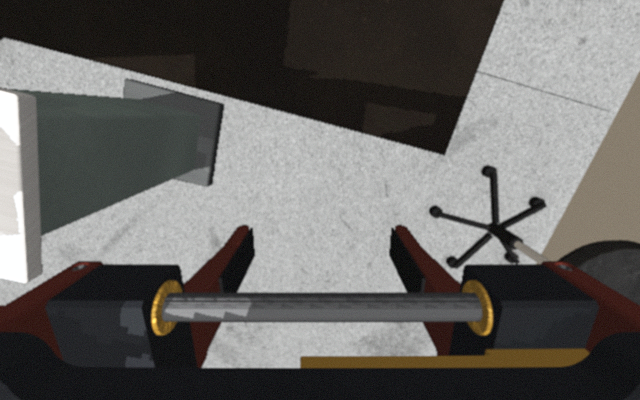

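```bash
cat > h.py <<'E'
import numpy as np, cv2
from scipy.spatial.transform import Rotation as Ro
from plant import status, imaging, robot
np.set_printoptions(precision=4,suppress=True)
def K(m):
    f=200/np.tan(np.radians(m["vertical_fov"]/2)); return np.array([[f,0,m["cx"]],[0,f,m["cy"]],[0,0,1]])
def ray(m,uv):
    p=cv2.undistortPoints(np.array(uv,float).reshape(-1,1,2),K(m),np.array([m["k1"],0,0,0.]))[:,0]
    E=m["extrinsics"]; R=E[:3,:3]; c=-R.T@E[:3,3]
    return c,np.c_[p,np.ones(len(p))]@R
def onz(m,uv,z):
    c,d=ray(m,uv); return c+d*((z-c[2])/d[:,2])[:,None]
def proj(m,P):
    E=m["extrinsics"]
    return cv2.projectPoints(np.array(P,float).reshape(-1,3),cv2.Rodrigues(E[:3,:3])[0],E[:3,3],K(m),np.array([m["k1"],0,0,0.]))[0][:,0]
def tool():
    s=status.state(); return s, s["ee_pos"], Ro.from_rotvec(s["tool_rot"]).as_matrix()
def tocm(dw): # world shift -> tool axes cm
    return tool()[2].T@np.array(dw)*100
def snap(n,name,crop=None,sc=1):
    m=imaging.camera_model(n); im=imaging.read_camera(n)
    np.savez(f"pics/{name}.npz",im=im,**{k:np.array(v) for k,v in m.items()})
    o=im[:,:,::-1]
    if crop: o=o[crop[1]:crop[3],crop[0]:crop[2]]
    cv2.imwrite(f"pics/{name}.png",cv2.resize(o,None,fx=sc,fy=sc,interpolation=cv2.INTER_CUBIC)); return m,im
def load(name):
    d=np.load(f"pics/{name}.npz"); m={k:d[k] for k in d.files}; m={k:(float(v) if v.ndim==0 else v) for k,v in m.items()}; return m,m["im"]
E
python3 - <<'E'
from h import *
s,p,R=tool(); print(p,R)
m=imaging.camera_model("top")
im=cv2.imread("pics/top0.png")
c=im[190:260,205:425]; cv2.imwrite("pics/topc.png",cv2.resize(c,None,fx=3.6,fy=3.6,interpolation=cv2.INTER_CUBIC))
im=cv2.imread("pics/scene0.png")
c=im[170:290,220:420]; cv2.imwrite("pics/scenec.png",cv2.resize(c,None,fx=4,fy=4,interpolation=cv2.INTER_CUBIC))
print("keys",onz(m,[(238,222),(280,221)],.105)); print("screw",onz(m,[(391,217)],.081))
print("bystand",onz(m,[(309,130),(345,122),(337,218)],.03))
print("pink/vise",onz(m,[(227,273),(323,270)],.05))
E
```

```text
[ 0.1511 -0.5801  0.222 ] [[-0.0002  0.252  -0.9677]
 [ 0.0014 -0.9677 -0.252 ]
 [-1.     -0.0014 -0.0002]]
keys [[0.4876 0.2704 0.105 ]
 [0.4889 0.1752 0.105 ]]
screw [[ 0.4981 -0.0799  0.081 ]]
bystand [[0.7249 0.1098 0.03  ]
 [0.7446 0.0192 0.03  ]
 [0.5024 0.0432 0.03  ]]
pink/vise [[0.3732 0.3042 0.05  ]
 [0.378  0.0788 0.05  ]]
```

View pics/topc.png

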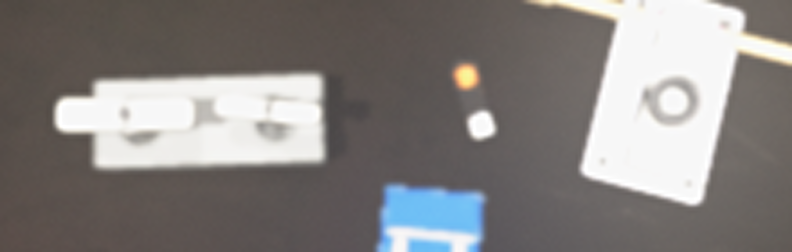

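View pics/scenec.png

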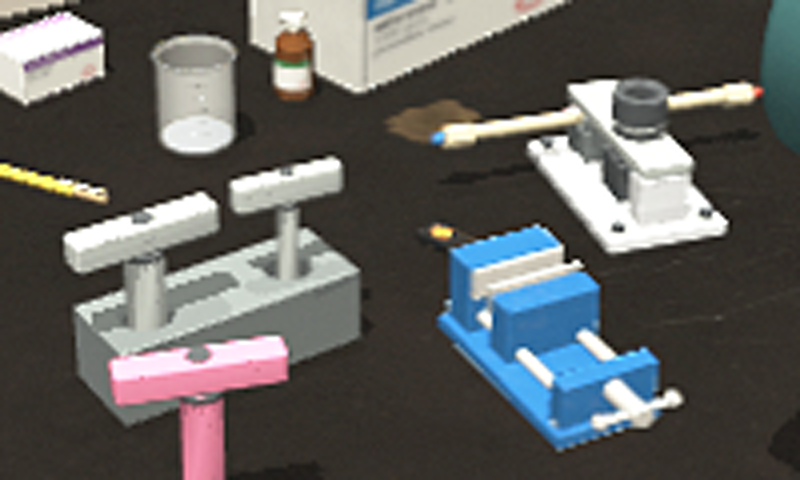

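Run:
```python
from h import *
s,p,R=tool(); m=imaging.camera_model("wrist"); E=m["extrinsics"]
c=-E[:3,:3].T@E[:3,3]; print("cam in tool",R.T@(c-p)); print("axes cam in tool\n",R.T@E[:3,:3].T)
print(tocm(np.array([.42,-.08,.30])-p))
```

```text
cam in tool [-0.1622  0.0002 -0.08  ]
axes cam in tool
 [[ 0.0005 -0.2857  0.9583]
 [ 1.      0.0005 -0.0003]
 [-0.0004  0.9583  0.2857]]
[ -7.735  -41.6315 -38.6255]
```

Run:
```python
from h import *
s,p,R=tool()
print(tocm(np.array([.498,-.078,.20])-p))
```

```text
[  2.2638 -39.845  -46.2224]
```

>>> apply_moves:
  commands: "0 -4 -4.6 -8 0;0 -8 -9.2 -16 0;0 -12 -14 -24 0;0 -16 -18.5 -32 0;0 -20 -23 -40 0;0.5 -24 -28 -48 0;1 -28 -32.5 -56 0;1.5 -32 -37 -64 0;2.2 -36 -42 -72 0;2.3 -39.8 -46.2 -75.4 0"

```text
time_s: 1.4
ee_pos: [0.4988, -0.077, 0.1992]
tool_rot: [1.207, 1.211, -1.207]
force: [0.9, -1.4, 0.2]
finger_gap: 0.0879
```

>>> apply_moves:
  commands: "0 0 0 0 0;0 0 0 0 0;0 0 0 0 0"

```text
time_s: 1.78
ee_pos: [0.4971, -0.0802, 0.1996]
tool_rot: [1.21, 1.209, -1.211]
force: [-0.5, -0.1, -0.0]
finger_gap: 0.0875
```

Run:
```python
from h import *
s,p,R=tool(); print(s["time_s"],p,R[:,1],s["joint_pos"])
snap("wrist","w1")
```

```text
1.775 [ 0.4971 -0.0802  0.1996] [ 1.     -0.0021 -0.0007] [-0.297   0.245   1.7434 -0.0004  1.1538 -0.2947]
```

View pics/w1.png

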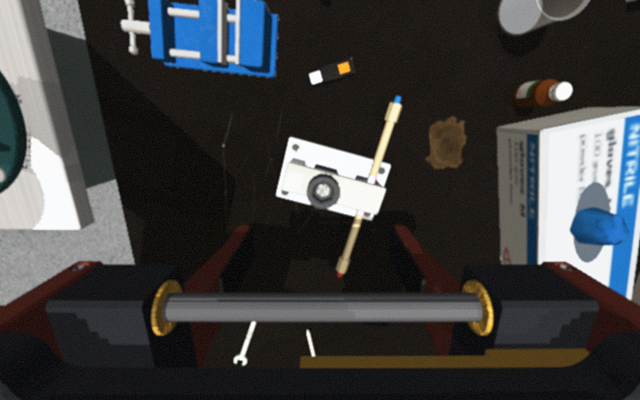

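>>> apply_moves:
  commands: "4 0 1 0 0;8 0 2 0 0;8 0 2 0 0;8 0 2 0 0;8 0 2 0 0"

```text
time_s: 2.45
ee_pos: [0.4991, -0.0994, 0.1213]
tool_rot: [1.21, 1.206, -1.208]
force: [-0.1, 0.8, 0.0]
finger_gap: 0.0877
```

Run:
```python
from h import *
s,p,R=tool(); print(s["time_s"],p,R[:,1])
m,im=snap("wrist","w2",(240,120,400,240),5)
m,im2=snap("wrist","w2b",(240,120,400,240),5)
```

```text
2.45 [ 0.4991 -0.0994  0.1213] [ 1.     -0.0004  0.0028]
```

View pics/w2.png

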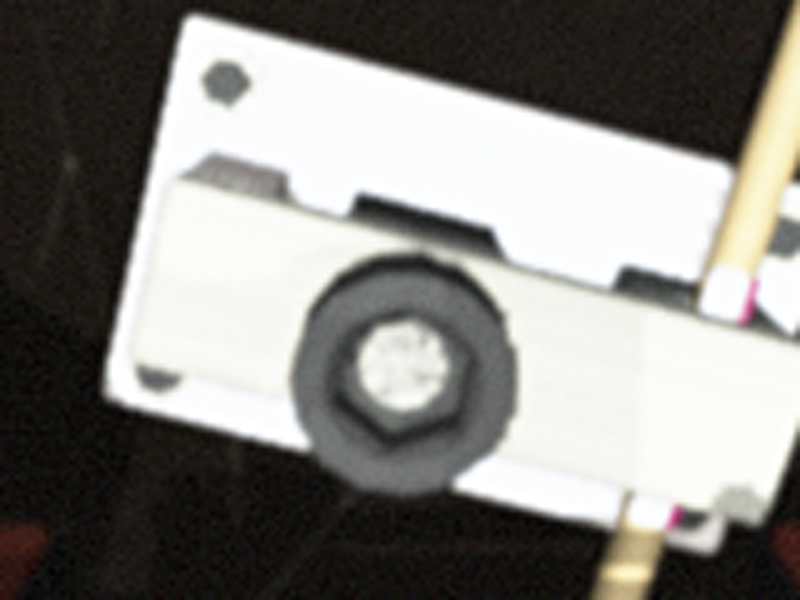

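Run:
```python
from h import *
m,im=load("w2"); _,im2=load("w2b")
g=((im.astype(float)+im2)/2).mean(2).astype(np.float32)
c0=onz(m,[(240+405/5,120+362/5)],.081)[0]; print(c0)
# rectify: x right = world x, up = world y ; 20px/mm*... 12px/mm
S=14; n=600
uu,vv=np.meshgrid(np.arange(n),np.arange(n))
P=np.stack([c0[0]+(uu-300)/S/1000,c0[1]-(vv-300)/S/1000,np.full(uu.shape,.081)],-1).reshape(-1,3)
q=proj(m,P).reshape(n,n,2).astype(np.float32)
r=cv2.remap(g,q,None,cv2.INTER_CUBIC)
r=np.clip((r-20)*255/110,0,255).astype(np.uint8); cv2.imwrite("pics/rect.png",r)
```

```text
[ 0.5003 -0.0781  0.081 ]
```

View pics/rect.png

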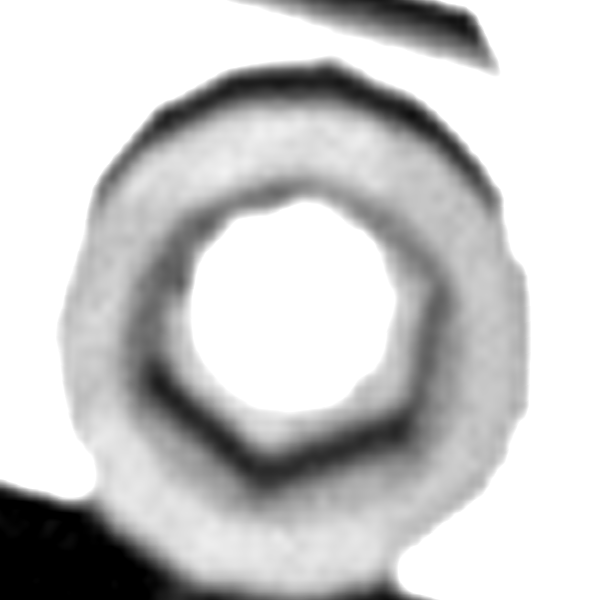

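>>> apply_moves:
  commands: "-5 0 0 0 0;-9 0 -5 0 0;-9 0 -11 0 0;-9 0 -17 0 0;-9 -0.4 -23 0 0;-9 -0.8 -29 0 0;-9 -1.1 -35 0 0;-9 -1.1 -37 0 0;-9 -1.1 -37 0 0;-9 -1.1 -37 0 0"

```text
time_s: 3.8
ee_pos: [0.487, 0.2696, 0.2098]
tool_rot: [1.209, 1.208, -1.21]
force: [0.4, 0.1, 1.0]
finger_gap: 0.0883
```

Run:
```python
from h import *
s,p,R=tool(); print(s["time_s"],p,R[:,1],s["qvel"])
snap("wrist","w3")
```

```text
3.8 [0.487  0.2696 0.2098] [ 1.     -0.0007 -0.0001] [-0.0141 -0.002   0.0066  0.0044 -0.002   0.0042]
```

View pics/w3.png

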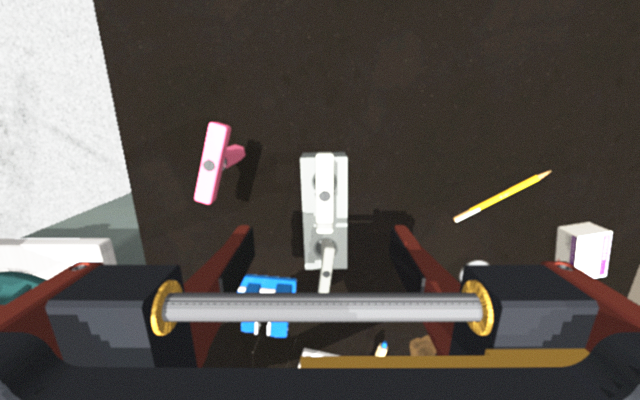

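Run:
```python
from h import *
m,im=load("w3")
o=im[140:290,260:400,::-1]; cv2.imwrite("pics/w3c.png",cv2.resize(o,None,fx=4,fy=4,interpolation=cv2.INTER_CUBIC))
print(onz(m,[(324.,196),(316,153),(331,153),(316,234),(333,234)],.105))
```

```text
[[0.4909 0.2688 0.105 ]
 [0.4831 0.3122 0.105 ]
 [0.4976 0.3122 0.105 ]
 [0.4826 0.227  0.105 ]
 [0.5005 0.227  0.105 ]]
```

View pics/w3c.png

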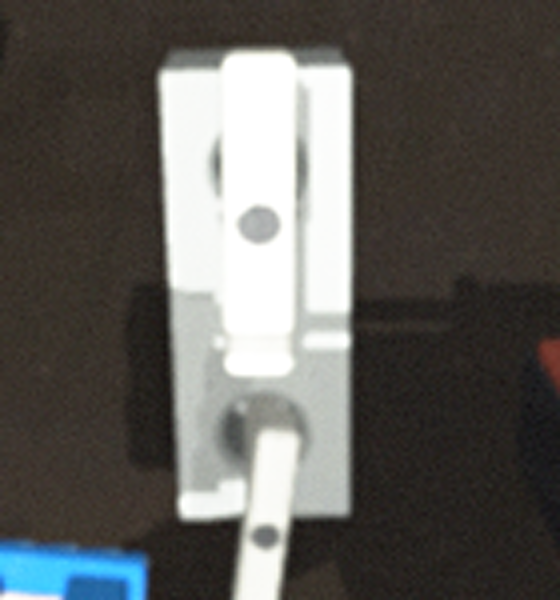

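>>> apply_moves:
  commands: "5 0.3 0 0 0;10 0.3 0 0 0;13.3 0.3 0 0 0;13.3 0.3 0 0 0;13.3 0.3 0 0 0;13.3 0.3 0 0 0.3;13.3 0.3 0 0 0.6;13.3 0.3 0 0 0.8;13.3 0.3 0 0 1;13.3 0.3 0 0 1"
  squeeze: 40

```text
time_s: 5.1
ee_pos: [0.4899, 0.2711, 0.0767]
tool_rot: [1.209, 1.209, -1.209]
force: [-1.0, -0.5, -0.3]
finger_gap: 0.0412
```

>>> apply_moves:
  commands: "0 0 0 0 1;0 0 0 0 1;0 0 0 0 1;0 0 0 0 1"
  squeeze: 40

```text
time_s: 5.6
ee_pos: [0.4899, 0.271, 0.0766]
tool_rot: [1.209, 1.209, -1.209]
force: [-0.4, 0.2, -0.1]
finger_gap: 0.0193
```

>>> apply_moves:
  commands: "0 0 0 0 1;0 0 0 0 1;0 0 0 0 1"
  squeeze: 50

```text
time_s: 5.98
ee_pos: [0.4899, 0.271, 0.0767]
tool_rot: [1.209, 1.209, -1.209]
force: [-0.1, 0.4, -0.9]
finger_gap: 0.0192
```

Run:
```python
from h import *
for i in range(3):
    s,p,R=tool(); print(s["time_s"],p,R[:,1],s["finger_gap"],s["force"],s["wrist_torque"])
    m,im=snap("wrist","w4")
```

```text
5.975 [0.4899 0.271  0.0767] [ 1.     -0.     -0.0002] 0.019154566926153187 [-0.1078  0.4297 -0.9351] [-0.0738  0.0191  0.0224]
6.025 [0.4899 0.271  0.0766] [ 1.     -0.     -0.0002] 0.018909190372975983 [ 0.1816 -0.2061 -0.2753] [-0.0324 -0.0204  0.0483]
6.075 [0.4899 0.271  0.0766] [ 1.     -0.0001 -0.0002] 0.0190005232855467 [-0.2012 -0.5145 -0.4616] [-0.008   0.0135  0.0245]
```

View pics/w4.png

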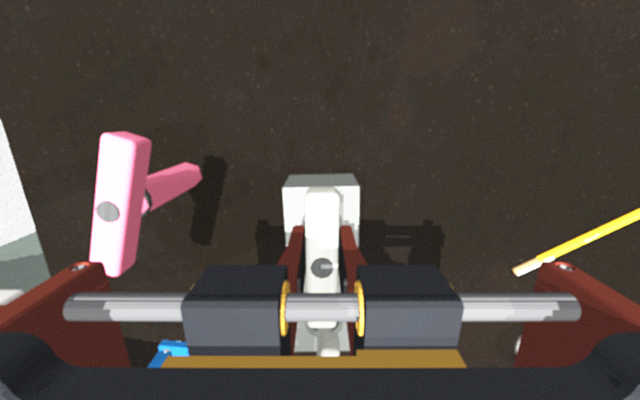

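>>> apply_moves:
  commands: "-3 0 0 0 1;-7 0 0 0 1;-12 0 0 0 1;-14 0 0 0 1;-14 0 0 0 1"

```text
time_s: 6.75
ee_pos: [0.4909, 0.2713, 0.218]
tool_rot: [1.212, 1.208, -1.206]
force: [-0.1, -0.2, -3.7]
finger_gap: 0.0189
```

Run:
```python
from h import *
m,im=load("w4"); s,p,R=tool()
print("dot",onz(m,[(321,267.5)],.105))
print(s["time_s"],p,R[:,1],s["finger_gap"],s["force"],s["wrist_torque"])
m,im=snap("wrist","w5")
snap("scene","s5",(220,100,420,250),4)
P=p+R@np.array([-.0187+.089,0,0]); print("tip exp",P,proj(m,[P,p+R@np.array([-.0187-.009,0,0])]))
```

```text
dot [[0.4911 0.2689 0.105 ]]
6.75 [0.4909 0.2713 0.218 ] [ 1.    -0.     0.003] 0.018895546515964007 [-0.0899 -0.245  -3.6937] [-0.0324 -0.0767 -0.0093]
tip exp [0.4911 0.2714 0.1477] [[319.9459 206.291 ]
 [318.9502 263.4888]]
```

View pics/w5.png

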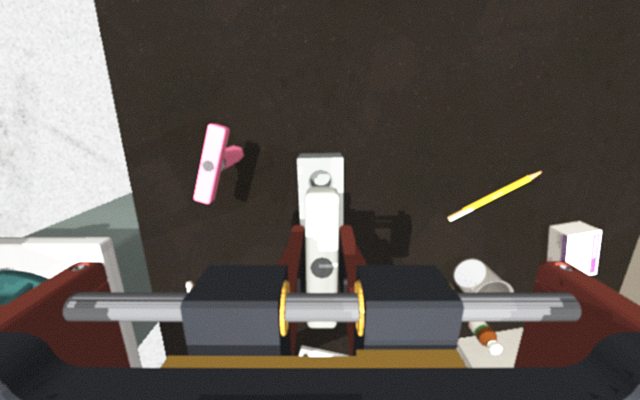

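View pics/s5.png

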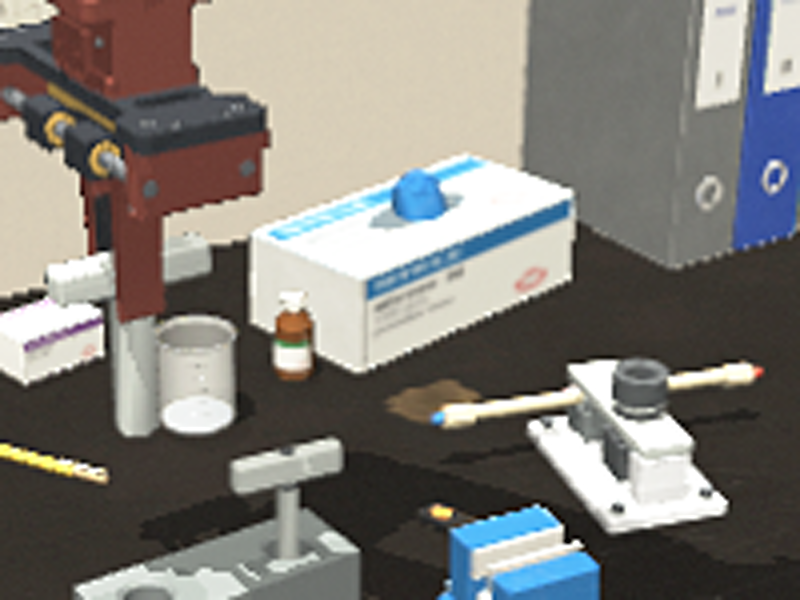

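>>> apply_moves:
  commands: "0 0 4 0 1;0 0 9 0 1;0 0.5 15 0 1;0 1 21 -6 1;0 1.5 27 -12 1;0 2 33 -17.5 1;1 2.6 38 -17.5 1;3 2.6 40.7 -17.5 1;3.8 2.6 40.7 -17.5 1;3.8 2.6 40.7 -17.5 1"

```text
time_s: 8.1
ee_pos: [0.5144, -0.1349, 0.1768]
tool_rot: [0.982, 1.343, -0.983]
force: [0.1, 0.2, -4.4]
finger_gap: 0.019
```

>>> apply_moves:
  commands: "0 0 0 0 1;0 0 0 0 1;0 0 0 0 1"

```text
time_s: 8.48
ee_pos: [0.5163, -0.1355, 0.1792]
tool_rot: [0.981, 1.338, -0.98]
force: [0.4, -0.7, -3.5]
finger_gap: 0.0189
```

Run:
```python
from h import *
s,p,R=tool()
print(s["time_s"],p,R[:,1],s["finger_gap"],s["force"],s["wrist_torque"],s["joint_pos"])
m,im=snap("wrist","w6")
m,im=snap("wrist","w6b")
```

```text
8.475 [ 0.5163 -0.1355  0.1792] [0.9534 0.3016 0.0008] 0.018864328345111904 [ 0.4016 -0.747  -3.4866] [-0.0501 -0.1492  0.0151] [-0.3862  0.3093  1.7069  0.0002  1.1245 -0.6926]
```

View pics/w6.png

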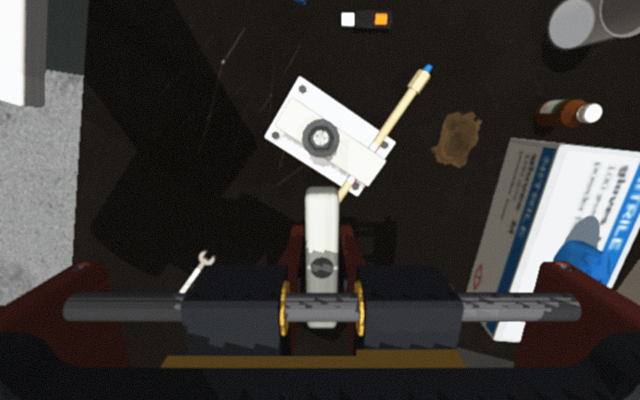

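Run:
```python
from h import *
m,im=load("w6"); _,im2=load("w6b"); s,p,R=tool()
g=((im.astype(float)+im2)/2).mean(2).astype(np.float32)
c0=onz(m,[(320.5,136.5)],.081)[0]; S=14;n=600
uu,vv=np.meshgrid(np.arange(n),np.arange(n))
P=c0+((uu-300)/S/1000)[...,None]*R[:,1]+((vv-300)/S/1000)[...,None]*R[:,2]; P[...,2]=.081
q=proj(m,P.reshape(-1,3)).reshape(n,n,2).astype(np.float32)
r=cv2.remap(g,q,None,cv2.INTER_CUBIC)
cv2.imwrite("pics/rect6.png",np.clip((r-20)*255/110,0,255).astype(np.uint8))
d=im[240:300,290:355,::-1]; cv2.imwrite("pics/dot6.png",cv2.resize(d,None,fx=8,fy=8,interpolation=cv2.INTER_CUBIC))
print("c0 tool",R.T@(c0-p))
# dot centroid
gg=g[255:280,311:334]; mk=(gg<150); ys,xs=np.nonzero(mk); print(len(xs),xs.mean()+311,ys.mean()+255,xs.min()+311,xs.max()+311,ys.min()+255,ys.max()+255)
```

```text
c0 tool [ 0.098   0.0007 -0.0585]
494 322.4493927125506 267.38866396761136 311 333 255 279
```

View pics/rect6.png

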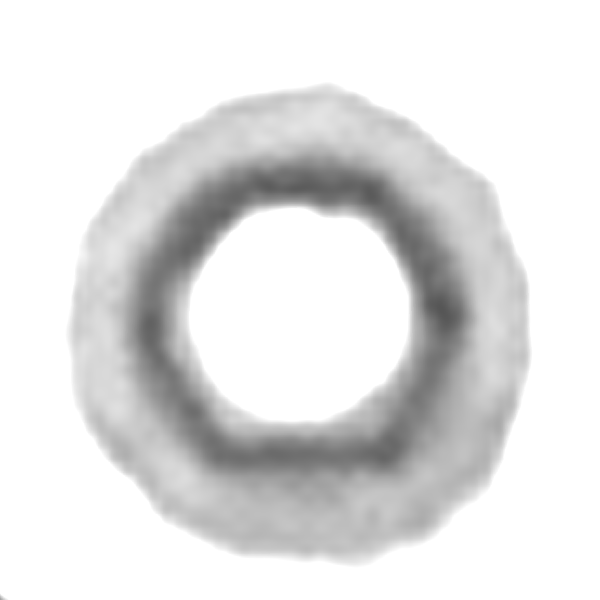

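View pics/dot6.png

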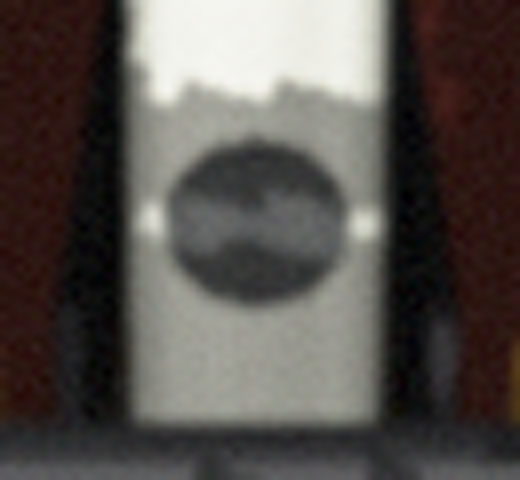

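Run:
```python
from h import *
m,im=load("w6"); s,p,R=tool()
d=onz(m,[(321.7,267.2)],p[2]+.0277)[0]; print("dot tool mm",R.T@(d-p)*1e3)
```

```text
dot tool mm [-27.6983   1.7094   2.6979]
```

>>> apply_moves:
  commands: "0 -0.1 -3 0 1;0.5 -0.1 -5.96 0 1;1.4 -0.1 -5.96 0 1;1.4 -0.1 -5.96 0 1;1.4 -0.1 -5.96 0 1;1.4 -0.1 -5.96 0 1"

```text
time_s: 9.32
ee_pos: [0.4977, -0.0801, 0.1649]
tool_rot: [0.982, 1.337, -0.982]
force: [0.2, 0.0, -3.5]
finger_gap: 0.0188
```

Run:
```python
from h import *
s,p,R=tool()
print(s["time_s"],p,R[:,1],s["finger_gap"],s["force"],s["wrist_torque"],s["joint_pos"])
m,im=snap("scene","s7",(330,130,430,230),6)
m2,_=snap("top","t7",(340,170,440,270),6)
tip=p+R@np.array([.0703,0,0]); print(tip,proj(m,[tip]),proj(m2,[tip]))
```

```text
9.325 [ 0.4977 -0.0801  0.1649] [0.9539 0.3    0.0006] 0.01880167000600743 [ 0.1764  0.0257 -3.463 ] [-0.0747 -0.0555  0.0019] [-0.2968  0.2861  1.7851 -0.      1.0696 -0.6014]
[ 0.4977 -0.0802  0.0946] [[380.0355 187.0461]] [[392.0525 216.4893]]
```

View pics/s7.png

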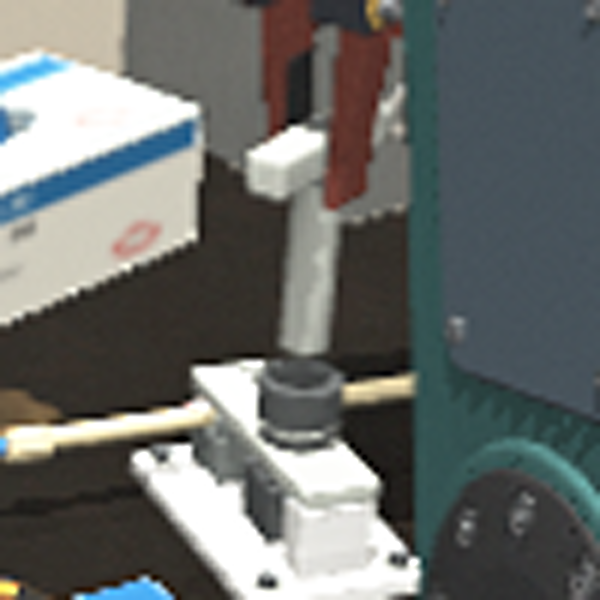

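View pics/t7.png

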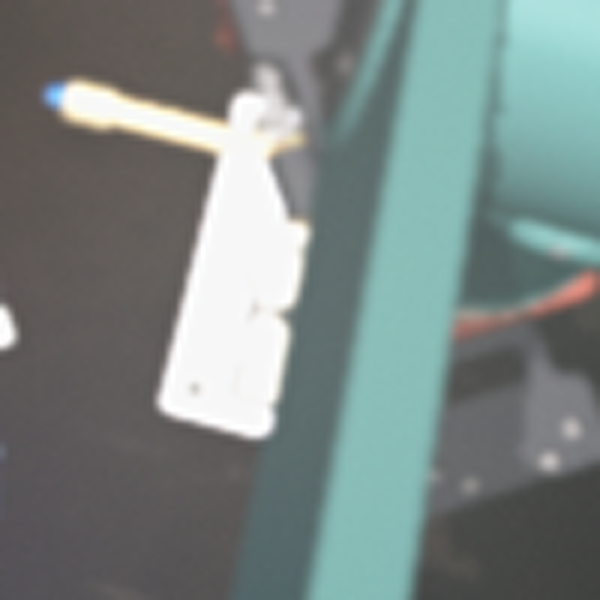

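>>> apply_moves:
  commands: "0.6 0.05 -0.03 0 1;1.2 0.05 -0.03 0 1;1.2 0.05 -0.03 0 1;1.2 0.05 -0.03 0 1"

```text
time_s: 9.93
ee_pos: [0.4975, -0.079, 0.1525]
tool_rot: [0.981, 1.339, -0.981]
force: [0.3, 1.2, -3.9]
finger_gap: 0.0191
```

>>> apply_moves:
  commands: "0.1 0 0 0 1;0.2 0 0 0 1;0.2 0 0 0 1;0.2 0 0 0 1"

```text
time_s: 10.42
ee_pos: [0.4975, -0.079, 0.1507]
tool_rot: [0.981, 1.338, -0.981]
force: [-0.1, 0.3, -4.6]
finger_gap: 0.0186
```

```bash
cat > st.py <<'E'
from h import *
s,p,R=tool(); print(s["time_s"],p,"tip",p+R@np.array([.0697,0,0]),R[:,1],"x",R[:,0],"\nF",s["force"],"T",s["wrist_torque"],s["finger_gap"],s["joint_pos"][5])
E
python3 st.py
```

```text
10.425 [ 0.4975 -0.079   0.1507] tip [ 0.4975 -0.079   0.081 ] [0.9537 0.3007 0.    ] x [-0.      0.0001 -1.    ] 
F [-0.1283  0.3093 -4.5988] T [-0.0365 -0.0813 -0.0554] 0.018620134485124132 -0.6002485337795302
```

No contact yet; continue down in 1 mm steps.

>>> apply_moves:
  commands: "0.05 0 0 0 1;0.1 0 0 0 1;0.1 0 0 0 1"

```text
time_s: 10.8
ee_pos: [0.4975, -0.079, 0.1496]
tool_rot: [0.981, 1.339, -0.981]
force: [-0.1, -0.2, -3.8]
finger_gap: 0.0189
```

>>> apply_moves:
  commands: "0.05 0 0 0 1;0.1 0 0 0 1;0.1 0 0 0 1"

```text
time_s: 11.18
ee_pos: [0.4975, -0.079, 0.1486]
tool_rot: [0.981, 1.339, -0.981]
force: [0.6, -0.1, -4.2]
finger_gap: 0.019
```

```bash
python3 st.py
```

```text
11.175 [ 0.4975 -0.079   0.1486] tip [ 0.4974 -0.079   0.0789] [ 0.9537  0.3007 -0.0001] x [-0.0001  0.0001 -1.    ] 
F [ 0.5559 -0.0513 -4.1839] T [ 0.003  -0.1191  0.01  ] 0.01900579013651144 -0.600230493005815
```

>>> apply_moves:
  commands: "0.05 0 0 0 1;0.1 0 0 0 1;0.1 0 0 0 1"

```text
time_s: 11.55
ee_pos: [0.4975, -0.0791, 0.1477]
tool_rot: [0.981, 1.338, -0.981]
force: [-0.8, 0.5, -3.9]
finger_gap: 0.0191
```

>>> apply_moves:
  commands: "0.05 0 0 0 1;0.1 0 0 0 1;0.1 0 0 0 1"

```text
time_s: 11.92
ee_pos: [0.4974, -0.079, 0.1466]
tool_rot: [0.981, 1.339, -0.981]
force: [0.2, -0.2, -4.8]
finger_gap: 0.0188
```

```bash
python3 st.py
```

```text
11.925 [ 0.4974 -0.079   0.1466] tip [ 0.4974 -0.079   0.0769] [ 0.9537  0.3007 -0.0001] x [-0.0002  0.0002 -1.    ] 
F [ 0.2397 -0.2074 -4.7652] T [-0.0581 -0.0902 -0.0165] 0.01880150658492575 -0.6002615774958474
```

Run:
```python
from h import *
snap("scene","s8",(330,130,430,230),6)
```

```text
(no output)
```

View pics/s8.png

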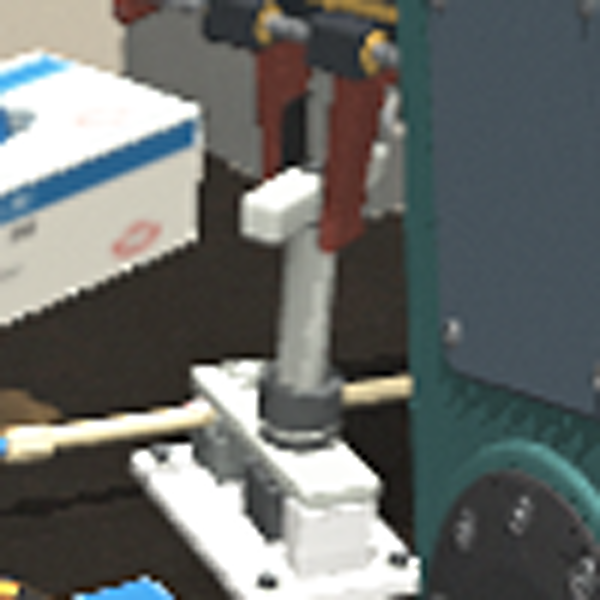

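The tip sits inside the head (centre near crop (305,385)) with no push-back; continuing in small steps.

>>> apply_moves:
  commands: "0.07 0 0 0 1;0.14 0 0 0 1;0.2 0 0 0 1;0.2 0 0 0 1;0.2 0 0 0 1"

```text
time_s: 12.6
ee_pos: [0.4975, -0.079, 0.1447]
tool_rot: [0.981, 1.338, -0.981]
force: [-0.3, -0.4, -4.2]
finger_gap: 0.0194
```

>>> apply_moves:
  commands: "0.07 0 0 0 1;0.14 0 0 0 1;0.2 0 0 0 1;0.2 0 0 0 1;0.2 0 0 0 1"

```text
time_s: 13.22
ee_pos: [0.4975, -0.079, 0.1427]
tool_rot: [0.981, 1.338, -0.981]
force: [0.3, -0.7, -4.3]
finger_gap: 0.0191
```

>>> apply_moves:
  commands: "0.07 0 0 0 1;0.14 0 0 0 1;0.2 0 0 0 1;0.2 0 0 0 1;0.2 0 0 0 1"

```text
time_s: 13.85
ee_pos: [0.4975, -0.079, 0.1407]
tool_rot: [0.981, 1.338, -0.981]
force: [-0.3, -0.5, -4.6]
finger_gap: 0.0189
```

```bash
python3 st.py
```

```text
13.85 [ 0.4975 -0.079   0.1407] tip [ 0.4975 -0.079   0.071 ] [ 0.9537  0.3007 -0.    ] x [-0.0001  0.0001 -1.    ] 
F [-0.2905 -0.4711 -4.6289] T [-0.047  -0.1367  0.0603] 0.01892773123404633 -0.6002550039603285
```

>>> apply_moves:
  commands: "0.05 0 0 0 1;0.1 0 0 0 1;0.1 0 0 0 1;0.1 0 0 0 1"

```text
time_s: 14.35
ee_pos: [0.4975, -0.079, 0.1397]
tool_rot: [0.981, 1.338, -0.981]
force: [-0.7, 0.2, -4.2]
finger_gap: 0.019
```

>>> apply_moves:
  commands: "0.05 0 0 0 1;0.1 0 0 0 1;0.1 0 0 0 1;0.1 0 0 0 1"

```text
time_s: 14.85
ee_pos: [0.4975, -0.079, 0.1387]
tool_rot: [0.981, 1.338, -0.981]
force: [0.9, -0.1, -3.0]
finger_gap: 0.0189
```

```bash
python3 st.py
```

```text
14.85 [ 0.4975 -0.079   0.1387] tip [ 0.4975 -0.079   0.069 ] [0.9537 0.3007 0.0001] x [ 0.      0.0001 -1.    ] 
F [ 0.8861 -0.0674 -2.9906] T [-0.0977 -0.1149 -0.0021] 0.01892584196157858 -0.6002858675253494
```

>>> apply_moves:
  commands: "0.05 0 0 0 1;0.1 0 0 0 1;0.1 0 0 0 1;0.1 0 0 0 1"

```text
time_s: 15.35
ee_pos: [0.4976, -0.0791, 0.1378]
tool_rot: [0.981, 1.338, -0.981]
force: [-0.8, -0.3, -2.3]
finger_gap: 0.0193
```

```bash
python3 st.py
python3 - <<'E'
from h import *
snap("scene","s9",(330,130,430,230),6)
E
```

```text
15.35 [ 0.4976 -0.0791  0.1378] tip [ 0.4976 -0.0791  0.0681] [0.9537 0.3007 0.0002] x [ 0.0002  0.     -1.    ] 
F [-0.8265 -0.349  -2.3228] T [-0.1283 -0.039   0.0099] 0.019258453636019766 -0.6002911111624342
```

View pics/s9.png

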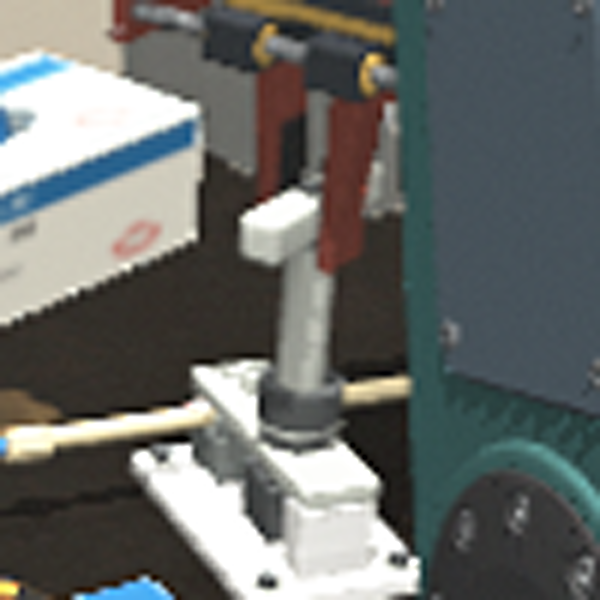

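>>> apply_moves:
  commands: "0 0.01 0 4 1;0 0.03 0 8 1;0 0.04 0 12 1;0 0.06 0.01 16 1;0 0.07 0.01 20 1;0 0.07 0.01 20 1;0 0.07 0.01 20 1"

```text
time_s: 16.27
ee_pos: [0.4984, -0.079, 0.1377]
tool_rot: [1.24, 1.189, -1.24]
force: [0.5, -1.3, -0.9]
finger_gap: 0.0192
```

```bash
cat >> st.py <<'E'
print("Ftool",R.T@s["force"],"Ttool",R.T@s["wrist_torque"])
E
python3 st.py
```

```text
16.275 [ 0.4984 -0.079   0.1377] tip [ 0.4984 -0.079   0.068 ] [ 0.9991 -0.0422  0.0003] x [ 0.0003 -0.     -1.    ] 
F [ 0.4662 -1.2608 -0.9098] T [-0.1278 -0.1005  0.1855] 0.019166066082859652 -0.2519772356818752
Ftool [0.91   0.5187 1.24  ] Ttool [-0.1855 -0.1234  0.1058]
```

>>> apply_moves:
  commands: "0 0.02 0 4 1;0 0.03 0 8 1;0 0.04 0 12 1;0 0.06 0.01 16 1;0 0.07 0.01 20 1;0 0.07 0.01 20 1;0 0.07 0.01 20 1"

```text
time_s: 17.15
ee_pos: [0.4991, -0.0791, 0.1378]
tool_rot: [1.491, 0.998, -1.491]
force: [0.4, -1.3, -1.2]
finger_gap: 0.0192
```

```bash
python3 st.py
```

```text
17.15 [ 0.4991 -0.0791  0.1378] tip [ 0.4992 -0.0791  0.0681] [ 0.9245 -0.3811  0.0005] x [ 0.0005 -0.0001 -1.    ] 
F [ 0.3958 -1.2957 -1.2462] T [-0.2478 -0.2119  0.182 ] 0.019234978422318236 0.09691334402663744
Ftool [1.2465 0.8591 1.0472] Ttool [-0.1821 -0.1483  0.2904]
```

>>> apply_moves:
  commands: "0 0.02 0 4 1;0 0.03 0 8 1;0 0.04 0 10 1;0 0.04 0 10 1"
  squeeze: 60

```text
time_s: 17.65
ee_pos: [0.4995, -0.0793, 0.1378]
tool_rot: [1.613, 0.886, -1.612]
force: [0.6, -0.6, -1.4]
finger_gap: 0.0188
```

```bash
python3 st.py
```

```text
17.65 [ 0.4995 -0.0793  0.1378] tip [ 0.4995 -0.0793  0.0681] [ 0.844  -0.5364  0.0004] x [ 0.0004 -0.0001 -1.    ] 
F [ 0.6239 -0.6119 -1.3768] T [-0.332  -0.2271  0.1794] 0.01881437646243469 0.2720075407559453
Ftool [1.3771 0.8542 0.1819] Ttool [-0.1795 -0.1583  0.3698]
```

>>> apply_moves:
  commands: "0 0.02 0 4 1;0 0.03 0 8 1;0 0.04 0 10 1;0 0.04 0 10 1"

```text
time_s: 18.15
ee_pos: [0.4998, -0.0795, 0.1377]
tool_rot: [1.731, 0.762, -1.73]
force: [0.8, -1.6, -1.4]
finger_gap: 0.0187
```

```bash
python3 st.py
```

```text
18.15 [ 0.4998 -0.0795  0.1377] tip [ 0.4998 -0.0795  0.068 ] [ 0.738  -0.6748  0.0003] x [ 0.0003 -0.0001 -1.    ] 
F [ 0.8041 -1.642  -1.4339] T [-0.3831 -0.2884  0.1601] 0.018727727308456128 0.44626918194906956
Ftool [1.4343 1.701  0.6695] Ttool [-0.1602 -0.0881  0.4713]
```

>>> apply_moves:
  commands: "0 0.02 0 3 1;0 0.02 0 6 1;0 0.02 0 6 1;0 0.02 0 6 1"

```text
time_s: 18.65
ee_pos: [0.4999, -0.0796, 0.1377]
tool_rot: [1.799, 0.683, -1.799]
force: [1.7, -1.8, -1.2]
finger_gap: 0.0186
```

```bash
python3 st.py;  python3 - <<'E'
from h import *
snap("wrist","w10")
E
```

```text
18.65 [ 0.4999 -0.0796  0.1377] tip [ 0.4999 -0.0796  0.068 ] [ 0.6638 -0.7479  0.0002] x [ 0.0003 -0.0001 -1.    ] 
F [ 1.6663 -1.8164 -1.1694] T [-0.4419 -0.2546  0.2392] 0.018603960229735553 0.55037709260605
Ftool [ 1.17    2.4643 -0.0403] Ttool [-0.2393 -0.1029  0.4995]
```

View pics/w10.png

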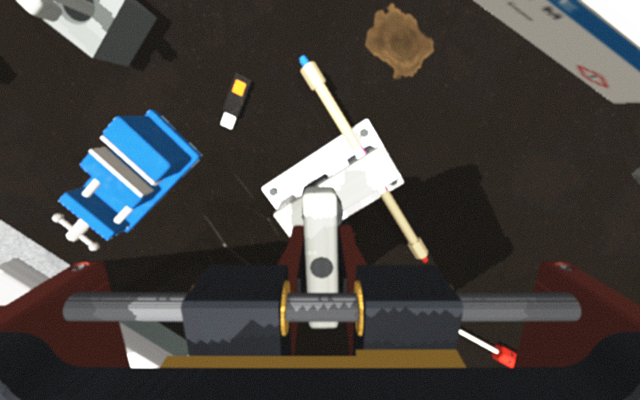

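>>> apply_moves:
  commands: "0 0 0 2 1;0 0 0 4 1;0 0 0 4 1"

```text
time_s: 19.08
ee_pos: [0.5, -0.0797, 0.1378]
tool_rot: [1.845, 0.626, -1.844]
force: [2.0, -2.6, -1.2]
finger_gap: 0.0191
```

```bash
python3 st.py
```

```text
19.075 [ 0.5    -0.0797  0.1378] tip [ 0.5001 -0.0797  0.0681] [ 0.6085 -0.7935  0.0005] x [ 0.0005 -0.0002 -1.    ] 
F [ 2.0177 -2.6163 -1.2079] T [-0.5584 -0.515   0.4557] 0.019062962250158126 0.6221473917162038
Ftool [ 1.2095  3.3033 -0.0087] Ttool [-0.4558  0.0691  0.7564]
```

>>> apply_moves:
  commands: "0 0 0 2 1;0 0 0 3 1;0 0 0 3 1"

```text
time_s: 19.45
ee_pos: [0.5001, -0.0797, 0.1378]
tool_rot: [1.878, 0.582, -1.877]
force: [1.9, -3.3, -2.3]
finger_gap: 0.0191
```

```bash
python3 st.py
```

```text
19.45 [ 0.5001 -0.0797  0.1378] tip [ 0.5002 -0.0797  0.0681] [ 0.5663 -0.8242  0.0006] x [ 0.0007 -0.0002 -1.    ] 
F [ 1.9201 -3.3091 -2.3103] T [-0.672  -0.6943  0.6002] 0.019065625351026787 0.6742953551264866
Ftool [2.3126 3.8133 0.2924] Ttool [-0.6005  0.1921  0.9468]
```

>>> apply_moves:
  commands: "0 0 0 2 1;0 0 0 4 1;0 0 0 4 1;0 0 0 4 1"

```text
time_s: 19.95
ee_pos: [0.5003, -0.0798, 0.1379]
tool_rot: [1.923, 0.522, -1.921]
force: [4.1, -3.5, -1.3]
finger_gap: 0.0191
```

```bash
python3 st.py;  python3 - <<'E'
from h import *
snap("wrist","w11")
snap("scene","s11",(330,130,430,230),6)
E
```

```text
19.95 [ 0.5003 -0.0798  0.1379] tip [ 0.5004 -0.0798  0.0682] [ 0.5066 -0.8622  0.0009] x [ 0.001  -0.0004 -1.    ] 
F [ 4.1407 -3.4719 -1.3172] T [-0.8065 -0.9465  0.8116] 0.019117290278402616 0.7450824664524556
Ftool [ 1.3229  5.0899 -1.8101] Ttool [-0.812   0.4081  1.1743]
```

View pics/w11.png

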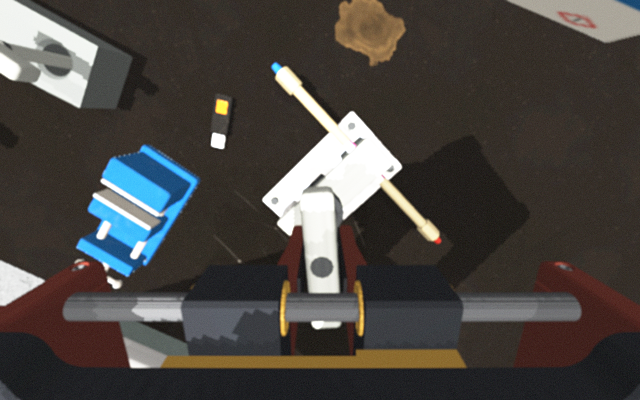

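View pics/s11.png

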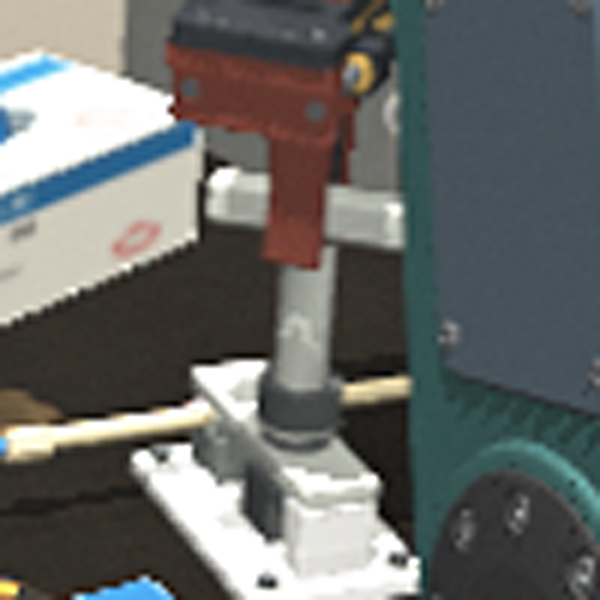

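>>> apply_moves:
  commands: "0 0 0 -4 1;0 0 0 -8 1;0 0 0 -9 1;0 0 0 -9 1;0 0 0 -9 1"

```text
time_s: 20.68
ee_pos: [0.4996, -0.0795, 0.1376]
tool_rot: [1.823, 0.654, -1.824]
force: [2.4, -2.4, -1.2]
finger_gap: 0.0189
```

```bash
python3 st.py;  python3 - <<'E'
from h import *
snap("wrist","w12",(260,160,390,340),3)
E
```

```text
20.675 [ 0.4996 -0.0795  0.1376] tip [ 0.4996 -0.0794  0.0679] [ 0.6349 -0.7726 -0.0005] x [-0.0003  0.0003 -1.    ] 
F [ 2.3961 -2.4184 -1.2462] T [-0.6658 -0.564  -0.1577] 0.018924498088852184 0.5881796386551175
Ftool [ 1.2447  3.3903 -0.3158] Ttool [0.1577 0.0131 0.8725]
```

View pics/w12.png

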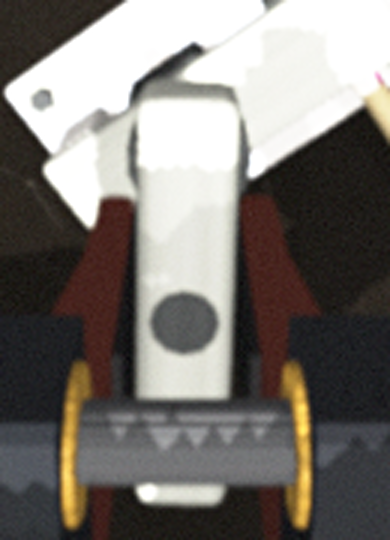

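>>> apply_moves:
  commands: "0 0 0 3 1;0 0 0 6 1;0 0 0 7 1;0 0 0 7 1"

```text
time_s: 21.22
ee_pos: [0.5, -0.0796, 0.1378]
tool_rot: [1.899, 0.554, -1.899]
force: [3.8, -4.1, -1.0]
finger_gap: 0.0193
```

```bash
python3 st.py
```

```text
21.225 [ 0.5    -0.0796  0.1378] tip [ 0.5    -0.0797  0.0681] [ 0.5381 -0.8429  0.0005] x [ 0.0004 -0.0003 -1.    ] 
F [ 3.7928 -4.1202 -1.0442] T [-0.8061 -0.8344  0.5733] 0.019255796406081105 0.708265391128907
Ftool [ 1.047   5.5133 -0.9793] Ttool [-0.5734  0.2698  1.1284]
```

>>> apply_moves:
  commands: "0 0.05 0 -2 1;0 0.1 0 -4 1;0 0.1 0 -4 1;0 0.1 0 -4 1"

```text
time_s: 21.72
ee_pos: [0.4998, -0.0801, 0.1375]
tool_rot: [1.856, 0.613, -1.857]
force: [1.2, -1.1, 0.2]
finger_gap: 0.0191
```

```bash
python3 st.py
```

```text
21.725 [ 0.4998 -0.0801  0.1375] tip [ 0.4997 -0.08    0.0678] [ 0.5946 -0.8041 -0.0011] x [-0.0009  0.0007 -1.    ] 
F [ 1.1975 -1.1017  0.216 ] T [-0.2699 -0.408   0.1273] 0.019113924048651795 0.6381130989250038
Ftool [-0.2179  1.5976 -0.3078] Ttool [-0.1274  0.1674  0.4596]
```

>>> apply_moves:
  commands: "-0.3 0.02 0 0 1;-0.6 0.02 0 0 1;-1 0.02 0 0 1;-1.4 0.02 0 0 1;-2 0.02 0 0 1;-3.5 0 0 0 1;-5.5 0 0 0 1;-8 0 0 0 1;-8 0 0 0 1"

```text
time_s: 22.85
ee_pos: [0.5021, -0.0807, 0.2208]
tool_rot: [1.86, 0.609, -1.85]
force: [-0.7, -0.1, -4.3]
finger_gap: 0.0192
```

```bash
python3 st.py;  python3 - <<'E'
from h import *
snap("wrist","w13")
snap("scene","s13",(330,80,430,230),4)
E
```

```text
22.85 [ 0.5021 -0.0807  0.2208] tip [ 0.5025 -0.0808  0.1511] [ 0.5948 -0.8039  0.0046] x [ 0.0058 -0.0014 -1.    ] 
F [-0.694  -0.1119 -4.3274] T [ 0.0178 -0.0303  0.0002] 0.01924866280859729 0.6380285475178925
Ftool [ 4.3234 -0.3427  0.6411] Ttool [-0.0001  0.035   0.0037]
```

View pics/w13.png

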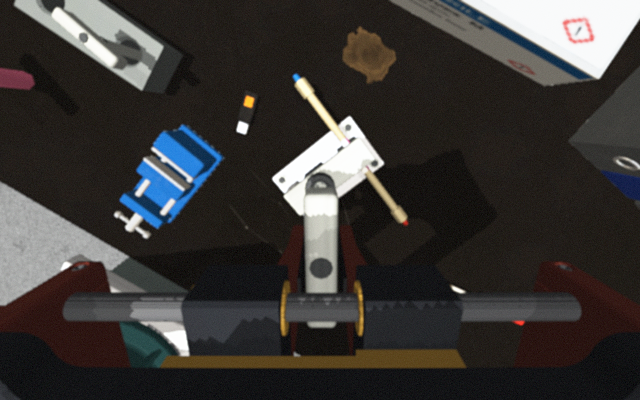

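View pics/s13.png

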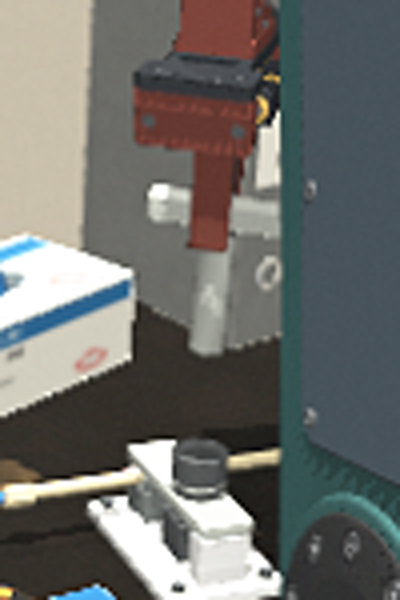

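>>> apply_moves:
  commands: "0 -4 -2.7 0 1;0 -8.3 -5.7 -8 1;0 -12.5 -8.6 -16 1;0 -16.5 -11.3 -24 1;0 -20.6 -14.2 -32 1;0 -24.8 -17 -40 1;0 -29 -19.9 -48 1;0 -29 -19.9 -53.5 1;0 -29 -19.9 -53.5 1;0 -29 -19.9 -53.5 1"

```text
time_s: 24.2
ee_pos: [0.4872, 0.2704, 0.217]
tool_rot: [1.21, 1.209, -1.212]
force: [0.2, 0.8, -5.4]
finger_gap: 0.0188
```

>>> apply_moves:
  commands: "0 0 0 0 1;0 0 0 0 1;0 0 0 0 1"

```text
time_s: 24.58
ee_pos: [0.4878, 0.2708, 0.2178]
tool_rot: [1.21, 1.209, -1.21]
force: [-0.2, -0.1, -4.4]
finger_gap: 0.0185
```

```bash
python3 st.py;  python3 - <<'E'
from h import *
s,p,R=tool(); print("to hole cm",tocm(np.array([.4899,.2710,p[2]])-p))
snap("wrist","w14")
E
```

```text
24.575 [0.4878 0.2708 0.2178] tip [0.4878 0.2708 0.1481] [ 1.     -0.0009  0.    ] x [ 0.      0.0002 -1.    ] 
F [-0.2338 -0.1126 -4.3662] T [-0.0051 -0.0583 -0.0362] 0.018460329217606403 0.3836782511239859
Ftool [ 4.3662 -0.2338  0.1136] Ttool [ 0.0362 -0.0051  0.0583]
to hole cm [ 0.      0.2067 -0.0191]
```

View pics/w14.png

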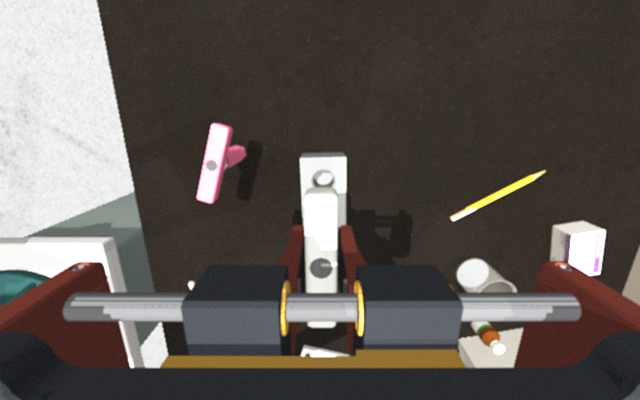

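>>> apply_moves:
  commands: "2 0.2 -0.02 0 1;5 0.2 -0.02 0 1;8 0.2 -0.02 0 1;9.4 0.2 -0.02 0 1;9.4 0.2 -0.02 0 1;9.4 0.2 -0.02 0 1"

```text
time_s: 25.38
ee_pos: [0.4907, 0.2717, 0.1248]
tool_rot: [1.211, 1.208, -1.208]
force: [-0.0, 0.0, -3.6]
finger_gap: 0.0187
```

>>> apply_moves:
  commands: "0.4 0 0 0 1;0.8 0 0 0 1;1.2 0 0 0 1;1.6 0 0 0 1;1.6 0 0 0 1"

```text
time_s: 26.0
ee_pos: [0.4894, 0.2712, 0.1072]
tool_rot: [1.209, 1.21, -1.21]
force: [0.6, 0.9, -3.9]
finger_gap: 0.0185
```

```bash
python3 st.py
```

```text
26.0 [0.4894 0.2712 0.1072] tip [0.4893 0.2711 0.0375] [ 1.     -0.0001 -0.001 ] x [-0.001  -0.0003 -1.    ] 
F [ 0.5849  0.9265 -3.8642] T [-0.0547 -0.0892 -0.04  ] 0.01849279828043412 0.38242772380909645
Ftool [ 3.8634  0.5886 -0.9276] Ttool [ 0.0401 -0.0547  0.0892]
```

In the hole with no side load; down to the floor.

>>> apply_moves:
  commands: "0.6 0 0 0 1;1.2 0 0 0 1;1.8 0 0 0 1;2.4 0 0 0 1;2.9 0 0 0 1;2.9 0 0 0 1;2.9 0 0 0 1"

```text
time_s: 26.88
ee_pos: [0.4899, 0.2714, 0.0788]
tool_rot: [1.209, 1.209, -1.209]
force: [0.1, -0.1, -4.7]
finger_gap: 0.0187
```

```bash
python3 st.py
```

```text
26.875 [0.4899 0.2714 0.0788] tip [0.4899 0.2714 0.0091] [ 1.     -0.      0.0001] x [ 0.0001  0.0002 -1.    ] 
F [ 0.0509 -0.1448 -4.6787] T [-0.0152 -0.0539 -0.0353] 0.018714747992627723 0.3823836031881711
Ftool [4.6787 0.0503 0.1456] Ttool [ 0.0353 -0.0152  0.0539]
```

>>> apply_moves:
  commands: "0.1 0 0 0 1;0.2 0 0 0 1;0.2 0 0 0 1;0.2 0 0 0 0.9;0.2 0 0 0 0.7;0.2 0 0 0 0.4;0.2 0 0 0 0;0.2 0 0 0 0;0.2 0 0 0 0;0.2 0 0 0 0"

```text
time_s: 28.12
ee_pos: [0.4898, 0.2713, 0.0767]
tool_rot: [1.209, 1.209, -1.209]
force: [1.1, -0.2, 0.2]
finger_gap: 0.0734
```

```bash
python3 st.py
```

```text
28.125 [0.4898 0.2713 0.0767] tip [0.4898 0.2713 0.007 ] [ 1.     -0.0001 -0.    ] x [-0.      0.0001 -1.    ] 
F [ 1.0631 -0.1982  0.2337] T [-0.0972 -0.0475  0.0147] 0.07337473686645468 0.38240960928708057
Ftool [-0.2337  1.0631  0.1981] Ttool [-0.0147 -0.0972  0.0475]
```

>>> apply_moves:
  commands: "0 0 0 0 0;0 0 0 0 0;-4 0 0 0 0;-9 0 0 0 0;-13.3 0 0 0 0;-13.3 0 0 0 0;-13.3 0 0 0 0"

```text
time_s: 29.0
ee_pos: [0.4893, 0.2711, 0.2092]
tool_rot: [1.209, 1.21, -1.21]
force: [-0.1, -0.4, -0.3]
finger_gap: 0.0879
```

```bash
python3 st.py;  python3 - <<'E'
from h import *
snap("wrist","w15")
snap("scene","s15",(220,100,420,280),4)
E
```

```text
29.0 [0.4893 0.2711 0.2092] tip [0.4892 0.2711 0.1395] [ 1.     -0.     -0.0007] x [-0.0007 -0.0002 -1.    ] 
F [-0.1499 -0.3622 -0.285 ] T [ 0.0009 -0.0868  0.0289] 0.0879437793028371 0.382424242500717
Ftool [ 0.2852 -0.1497  0.3622] Ttool [-0.0289  0.0009  0.0868]
```

View pics/w15.png

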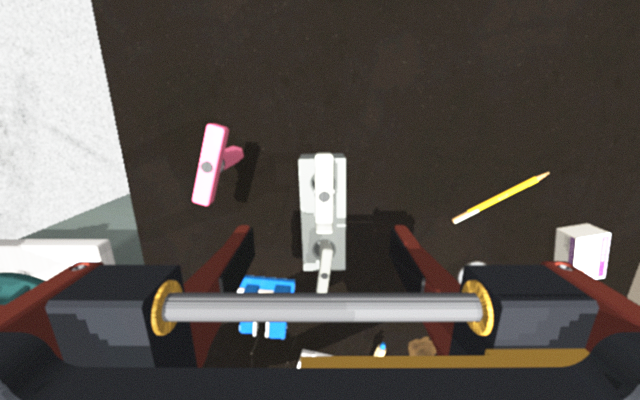

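View pics/s15.png

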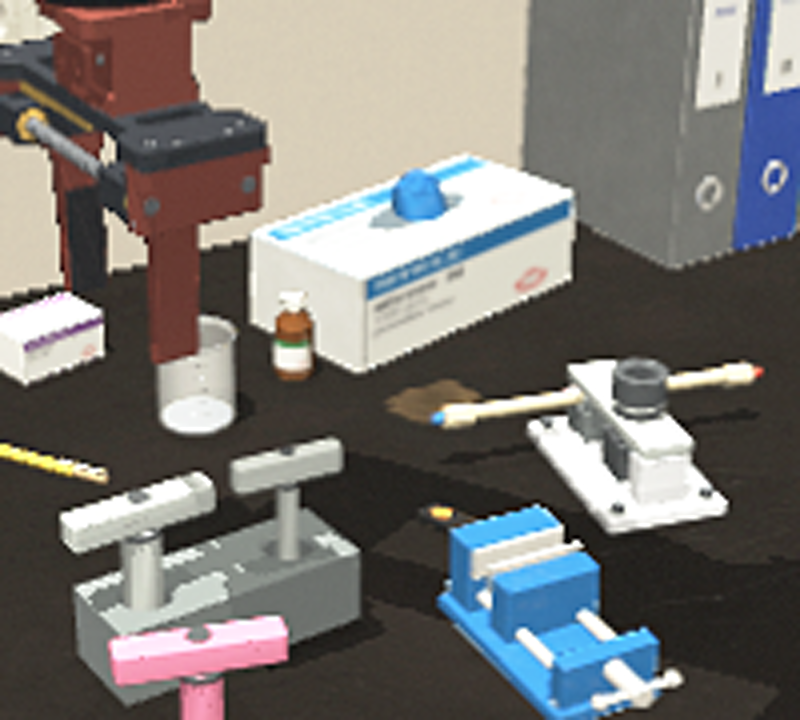

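```bash
python3 -c "
from plant import robot
print(robot.close_job())"
```

```text
the job is handed in; nothing more can be done
None
```

The job is handed in at about 29 s of the 72 s allowed. The larger key went into the socket, the screw was turned to its stop, and the key is back upright in its own hole.

- **Seating:** I read the flats from the wrist camera (corners about 17.5° from world x) and lined the key up before lowering it. It met no push-back until the commanded tip was about 12 mm below the mouth. I went 1 mm further to feel the floor, adding about 2 N, less than the 3 N that starts the spring.
- **Turning:** The torque held at about 0.18 N m for roughly 65° clockwise. It then climbed to 0.8 N m while the bar began to lag in the fingers, so I take that as the stop.
- **Uncertain point:** My first back-off overshot and loaded the screw about 0.16 N m the wrong way, close to its friction. I tightened it again to 0.57 N m, eased to a slight tightening load and lifted the key out. The screw angle itself can't be read, so the stop is judged from torque only.
- **Camera disagreement:** The top and wrist cameras differed by 2 to 3 mm in x. I placed the key by comparing its centre mark with the socket in the same wrist picture.
- **Last pictures:** The larger key stands upright and released, and the open gripper is clear of everything. The smaller key, USB stick, bottle and beaker look unmoved; I compared them by eye and did not measure them.

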